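# Hang the bracketed tin on the iron strip and tug it

### The job

Hang the enamel tin that has a steel bracket on its back over the black iron strip of the rack, near the middle of the strip, with the tin on the robot's side. Before letting go, tug it gently straight down with a pull of about 7 N for about a second to be sure that it is held, then let go and leave it hanging upright. Do not drop it or strike the strip hard, and leave everything else where it is.

Things in the scene. Friction and masses are not known exactly. Their poses are not given: they have to be found in the camera images.
- tin: open white enamel tin, 40 (its x) x 56 (its y) x 60 mm high, walls 2.5 mm, 110 to 200 g, standing on the bench; origin at the centre of its underside. A steel hook-over bracket 32 mm wide is on its back (+x): a plate on the back wall (outer face at x = 22.5 mm, 18 to 62 mm high), a bridge on top and a leg behind. Can be gripped from above across its 56 mm width
- bridge: the bracket's bridge, rigid with the tin: flat piece 18.5 (x) x 32 (y) x 4 mm that rests on the strip when the tin hangs. Origin at the centre of its underside, in the middle of the 13 mm gap between plate and leg (gap open below), 29 mm behind the tin's axis, 58 mm above the tin's underside; axes as the tin's
- leg_end (a point): lower end of the bracket's leg, 37 mm behind the tin's axis and 38 mm above its underside; the leg is 3 mm thick, 32 mm wide, and hangs 20 mm below the bridge's underside
- rack: fixed rack: wooden base 90 (its x) x 360 (its y) x 12 mm, two dark posts at y = +-170 mm, 197 mm high, and between them a black iron strip on edge along y, 8 mm thick (x = -4 to +4 mm), 40 mm high, 326 mm long. Origin at the centre of the base's underside; its -x side is the robot's. A spanner and a rod cling to the strip's front at y = +-132 mm
- strip_low (a point): fixed point on the rack's middle, 150 mm above the bench: the lowest place of the strip's top edge. The strip is clamped in slots with its top edge anywhere from 0 to 36 mm above this point, differently each time; that height is not reported and must be found by feel. The strip is rigid and does not yield
- plain_tin: bystander: white enamel tin of the same size (40 x 56 x 60 mm) but with no bracket; origin at the centre of its underside
- mug: bystander: ceramic mug full of brass wood screws, 72 mm across, 85 mm high, handle on its +y side reaching about 72 mm from its axis, screw heads up to 5 mm above the rim; origin at the centre of its underside
- socket: bystander: chrome spark plug socket standing upright, 25 mm across, 64 mm high; origin at the centre of its underside
- hinge_pin: bystander: steel hinge pin lying flat along its own x, 93 mm long, 12 mm at its ends; origin under its middle
- hinge: bystander: opened steel butt hinge lying flat, 77 x 65 mm, 8 mm high; origin at the centre of its underside
- screwdriver: bystander: screwdriver with a wooden handle lying along its own x; origin on the bench under it
- jar: bystander: glass jar with a steel lid, 64 mm across, 85 mm high; origin at the centre of its underside
Things that resemble listed ones, but are neither listed nor needed, are in the scene too. What is shaped like the tin but blue, orange or red is not meant.

How it is judged:
On the way, in this order (a step that is already met when the one before it is completed fails the run):
1. the bracketed tin is lifted clear of the bench in the gripper (height (world z) of tin above 0.05 m and contact force between tin and the fingers above 1 N), for 0.2 s.
2. with the bracket over the middle part of the strip and the fingers still holding the tin, it is pulled down so that the bridge bears on the strip with 4.5 to 13 N for 0.5 s (x of tin in the frame of rack below 0 m and x of bridge in the frame of rack between -0.008 and 0.008 m and y of bridge in the frame of rack between -0.045 and 0.045 m and z of bridge in the frame of rack between 0.145 and 0.192 m and angle between tin's own z axis and vertical below 0.15 rad and angle between the x axis of tin and the x axis of rack, either way round below 0.2 rad and contact force between bridge and rack between 4.5 and 13 N and contact force between tin and the fingers above 3 N), for 0.5 s.
At the end, for the whole second after the job is handed in: The bracketed tin hangs at rest by its bridge on the strip (bridge bearing on it, within 8 mm of the strip's line and 45 mm of its middle), on the robot's side, upright within 0.15 rad and square to the strip within 0.2 rad, released by the fingers (x of tin in the frame of rack below 0 m and x of bridge in the frame of rack between -0.008 and 0.008 m and y of bridge in the frame of rack between -0.045 and 0.045 m and z of bridge in the frame of rack between 0.145 and 0.192 m and angle between tin's own z axis and vertical below 0.15 rad and angle between the x axis of tin and the x axis of rack, either way round below 0.2 rad and contact force between bridge and rack above 0.4 N and contact force between tin and the fingers below 0.05 N and linear speed of tin below 0.02 m/s); the robot touches nothing.
It fails at once if the bridge is pressed or pulled on the strip with more than 18 N (contact force between bridge and rack above 18 N).
It fails at once if the tin is struck or forced against the rack with more than 30 N (contact force between tin and rack above 30 N).
It fails at once if the tin is dropped (falling, neither held nor hanging) (contact force between tin and the fingers below 0.05 N and contact force between tin and rack below 0.05 N and height (world z) of tin above 0.02 m and linear speed of tin above 0.3 m/s).
It fails at once if a bystander is moved more than 20 mm (distance of any of plain_tin, mug, socket, hinge_pin, hinge, screwdriver, jar from where it was at the start of the episode above 0.02 m).
It also fails if it takes over 51 s, if anything falls off the work surface, if the arm or the gripper's body presses on something with over 40 N, if the wrist force passes 120 N, or if a joint passes its speed limit or range.

### The arm

A 6-joint arm with a two-finger parallel gripper is mounted at the origin on the work surface. World frame = base frame: x ahead of the robot, y to its left, z up, the work surface at z = 0. Lengths are in m, angles in rad, forces in N, time in s.
With the tool pointing down it reaches from about 0.35 to 0.85 m from the base axis. Payload 8.1 kg.
Tool frame: the origin (TCP) lies midway between the tips of the shut fingers; the grasp point (between the pads) lies 19 mm behind it; z points along the fingers, y is the direction in which the jaws open and shut (so a half turn about z gives the same grasp; the last joint's range is limited). The gripper opens to 93 mm and grips with 3 to 60 N. Pads are 15 mm wide; open, the fingers measure 128 mm over their backs; the gripper's body (75 mm by 188 mm) begins 65 mm behind the grasp point.
Start: joints at [1.087, 0.13, 1.488, -0, 1.523, -0.085], TCP at [0.233, 0.553, 0.219] pointing down, gripper open.
Joint ranges: [-2.96, 2.96], [-0.89, 2.26], [0.02, 2.5], [-1.34, 4.48], [0, 2.73], [-2.66, 2.66]. Speed limits (rad/s): [2.39, 2.39, 2.79, 3.14, 3.14, 3.14].

### API

Orientations are given as a rotation vector (axis times angle).
In Python, from plant import robot gives the robot as it stands. The module is installed in compiled form; this text tells all that it offers.
- The arm moves only by the shell command python3 -m pendant 'ROWS' [FORCE]. ROWS is JSON, a list of rows, each an object with "translation": the shift along the tool's x, y, z in mm, a list of three; "twist": the turn, a rotation vector about the tool's x, y, z in rad, a list of three; "grip": the opening, from -1 (shut) to 1 (fully open). A call has exactly 10 rows; each row shifts and turns the pose as measured when the row begins, along the tool's axes as they then stand; what a row does not reach is not made up. A row lasts 1/10 s, in which the tool goes at most 50 mm and 8.59 degrees, less where a joint would pass 70% of its speed; a pose out of reach is approached as far as the arm can. A call is refused whole if a number of a shift passes 50 or a number of a turn 0.15, either way. A call with a gripper value outside its range is refused whole. The fingers move at their own pace and stop on an object; FORCE is the grip in N (left out, the last holds). Time passes only in rows, so rows that do not move let the fingers close, or fill a call up. It gives the time, the measured TCP pose, the force and the opening at its end, in the units of the state.
- robot.read_state(): the state, without advancing time (a new reading comes with each control period).
- robot.read_camera(name): name is "side" or "top" or "wrist"; returns (picture, depth): 384x512x3 uint8, red, green, blue; 384x512 float32, m along the optical axis (not along the pixel's ray), 0 where there is no reading.
- robot.camera_info(name): a dict with "vertical_fov" (degrees; the focal length in pixels is half the picture's height over the tangent of half this angle, whatever the lens; pixels are square), "cx", "cy" (the principal point, pixels), "cam_to_world" (4x4, takes a point from camera to world coordinates). Camera axes: x right, y up, looking along -z (the intrinsics and any distortion apply to the point x, -y, -z); pixel columns grow to the right and rows downward; lengths in m; the calibration is good to about 2 mm. A picture is of the moment at which its call begins: read the wrist's pose just before it. camera_info takes no time and is no camera call; for the wrist camera it gives the pose at the moment of the call.
- robot.close_job(): hands the job in, once; it reports no verdict.
The state is a dict: "t": time; "q": joint angles; "dq": joint speeds; "joint_torque": joint torques, N m; "tool_pos": TCP position; "orientation": TCP orientation; "force": force on the tool from outside, world axes, zero at the start; "wrist_torque": the same for the moment, N m; "opening": finger opening in m.
Only numpy, scipy, OpenCV 4.12 (cv2) and the standard library are available. Lean on these libraries where they do the work, as an engineer would, in place of code of your own. Each camera call takes 0.05 s, during which the arm holds its last target. There are 200 camera calls.

## Working session

There is one attempt and no reset: what is moved stays moved. The work goes in short steps, Python scripts to look and compute and a shell command to move; the robot and the scene stay as the last step left them, time stands still between calls to the robot, and variables do not carry over. Pictures are saved under pics/ and viewed, about 8 in all and at most 12, crops included, and the job is handed in when it is done.

```bash
mkdir -p pics; cat > h.py <<'E'
import numpy as np, cv2
from plant import robot
from scipy.spatial.transform import Rotation as R
def pts(name):
    info=robot.camera_info(name); im,d=robot.read_camera(name)
    f=192/np.tan(np.radians(info["vertical_fov"])/2)
    v,u=np.mgrid[:384,:512]
    P=np.stack([(u-info["cx"])/f*d,-(v-info["cy"])/f*d,-d,np.ones_like(d)],-1)
    W=P@np.array(info["cam_to_world"]).T
    W=W[...,:3]; W[d==0]=np.nan
    return im,d,W
def save(n,im): cv2.imwrite("pics/"+n,cv2.cvtColor(im,cv2.COLOR_RGB2BGR))
E
python3 - <<'E'
from h import *
s=robot.read_state();print(s)
for n in("top","side"):
    i=robot.camera_info(n);print(n,i)
    im,d,W=pts(n);np.savez(n+"0.npz",im=im,d=d,W=W);save(n+"0.png",im)
    print((d==0).mean())
E
```

```text
{'t': 0.0, 'q': array([ 1.08655715e+00,  1.31135033e-01,  1.48925616e+00,  3.37556229e-05,
        1.52299364e+00, -8.54148250e-02]), 'dq': array([-9.73581421e-04, -1.28220447e-04, -9.69561578e-04,  3.81690635e-04,
        3.70844493e-05,  1.16155132e-03]), 'joint_torque': array([ 4.31647959e-04, -5.59851480e+01, -4.91753089e+01,  7.68614095e-02,
        3.57806298e-02, -1.78747046e-04]), 'tool_pos': array([0.23271732, 0.55242746, 0.21761575]), 'orientation': array([-6.22224244e-01, -3.07880935e+00,  2.68638298e-03]), 'force': array([-0.95797644,  0.25513393, -0.46992313]), 'wrist_torque': array([-0.06320483, -0.00931043,  0.02639656]), 'opening': 0.09314420267657268}
top {'vertical_fov': 56.2480706178619, 'cx': 258.869497720696, 'cy': 193.19630786340315, 'cam_to_world': array([[-0.01451193,  0.99507622, -0.09804451,  0.4507254 ],
       [-0.99982915, -0.01556374, -0.00997158, -0.0406499 ],
       [-0.01144842,  0.09788305,  0.99513207,  1.10594214],
       [ 0.        ,  0.        ,  0.        ,  1.        ]])}
0.003987630208333333
side {'vertical_fov': 45.619198768763525, 'cx': 252.80753468185205, 'cy': 194.78019923117785, 'cam_to_world': array([[-0.99586609,  0.07817884, -0.04624708,  0.52057417],
       [-0.08939452, -0.75327939,  0.6515971 ,  0.77890388],
       [ 0.01610413,  0.65303769,  0.75715416,  1.05058151],
       [ 0.        ,  0.        ,  0.        ,  1.        ]])}
0.003916422526041667
```

View pics/top0.png

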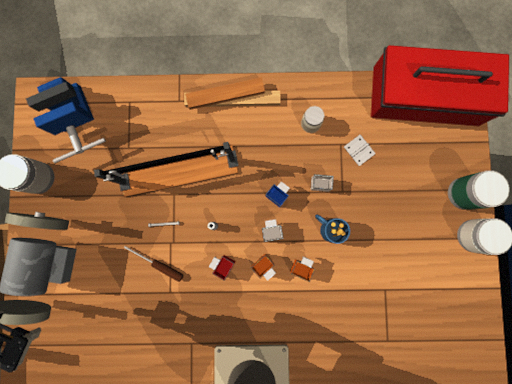

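View pics/side0.png

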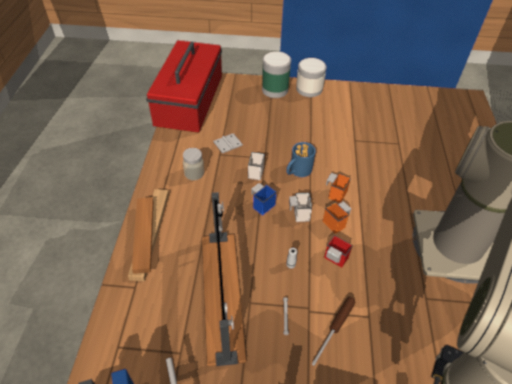

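Top view: white tins are at (272,231) and (322,183). The blue (277,195), red (223,267) and orange (264,267), (303,268) ones are decoys. The rack runs from (112,180) to (230,155). I'll take one close crop of both white tins from the two views.

```bash
python3 - <<'E'
from h import *
t=np.load("top0.npz");s=np.load("side0.npz")
a=t["im"][165:255,250:350];b=s["im"][140:230,235:335]
im=np.hstack([cv2.resize(x,(400,360),interpolation=cv2.INTER_CUBIC) for x in(a,b)]);save("crop1.png",im)
def rect(W,m,lab):
    P=W[m][:,:2]; 
    r=cv2.minAreaRect((P*1000).astype(np.float32));print(lab,m.sum(),r,np.nanmedian(W[m][:,2]))
W=t["W"];im=t["im"].astype(int)
sat=im.max(-1)-im.min(-1)
for c in((272,231),(322,183)):
    m=np.zeros((384,512),bool);m[c[1]-16:c[1]+17,c[0]-16:c[0]+17]=1
    m1=m&(W[...,2]>0.045)&(W[...,2]<0.075)&(sat<40); rect(W,m1,c)
# strip: dark, z>0.14
m=(W[...,2]>0.13)&(W[...,2]<0.25)&(W[...,0]>0.4)&(im.max(-1)<90)
m[:140]=0;m[200:]=0;m[:,:95]=0;m[:,245:]=0
rect(W,m,"strip")
P=W[m];print(np.percentile(P,[2,20,50,80,98],axis=0))
for w in range(95,245,8):
    k=m[:,w]; 
    if k.any(): print(w,np.nonzero(k)[0].min(),np.nonzero(k)[0].max(),W[k,w].round(3).tolist()[:6])
E
```

```text
(272, 231) 128 ((445.887451171875, -64.71282196044922), (58.75751876831055, 55.14201736450195), 8.600228309631348) 0.060289975040702104
(322, 183) 93 ((584.8079223632812, -217.41673278808594), (56.806251525878906, 41.571773529052734), 84.45121002197266) 0.0585945590361161
strip 871 ((627.6206665039062, 218.10308837890625), (27.506614685058594, 352.8297119140625), 10.924637794494629) 0.18280336435337174
[[0.59189855 0.04844545 0.14721963]
 [0.60859454 0.10909369 0.16462653]
 [0.6310078  0.22024923 0.18280336]
 [0.65148368 0.33447039 0.18571137]
 [0.66685957 0.38505212 0.19704622]]
95 171 176 [[0.605, 0.39, 0.195], [0.602, 0.39, 0.195], [0.599, 0.389, 0.196], [0.596, 0.388, 0.198], [0.592, 0.39, 0.195]]
103 171 178 [[0.606, 0.373, 0.187], [0.604, 0.375, 0.182], [0.601, 0.375, 0.183], [0.598, 0.373, 0.186], [0.597, 0.378, 0.174], [0.595, 0.379, 0.174]]
111 169 175 [[0.611, 0.353, 0.185], [0.608, 0.353, 0.184], [0.599, 0.35, 0.192], [0.601, 0.363, 0.162], [0.6, 0.366, 0.154]]
119 168 176 [[0.613, 0.333, 0.183], [0.611, 0.334, 0.181], [0.608, 0.333, 0.182], [0.606, 0.334, 0.179], [0.606, 
[... 1187 characters left out ...]
9, 0.171, 0.159]]
191 153 158 [[0.649, 0.144, 0.186], [0.644, 0.143, 0.189], [0.645, 0.147, 0.171], [0.643, 0.148, 0.164], [0.643, 0.15, 0.154]]
199 151 156 [[0.655, 0.124, 0.183], [0.652, 0.123, 0.187], [0.649, 0.123, 0.186], [0.648, 0.124, 0.18], [0.647, 0.126, 0.168], [0.647, 0.128, 0.157]]
207 149 154 [[0.66, 0.103, 0.184], [0.657, 0.102, 0.186], [0.654, 0.102, 0.185], [0.652, 0.103, 0.183], [0.652, 0.104, 0.172], [0.651, 0.106, 0.162]]
215 147 157 [[0.665, 0.082, 0.184], [0.662, 0.081, 0.185], [0.659, 0.081, 0.185], [0.657, 0.082, 0.183], [0.656, 0.083, 0.175], [0.656, 0.084, 0.165]]
223 146 149 [[0.665, 0.059, 0.194], [0.662, 0.059, 0.195], [0.662, 0.061, 0.184], [0.661, 0.062, 0.175]]
```

View pics/crop1.png

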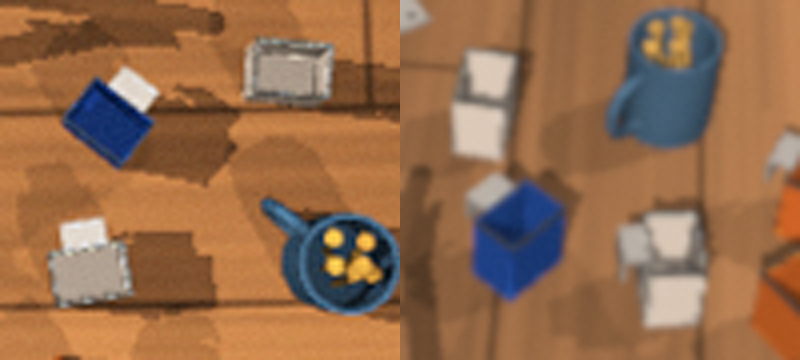

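```bash
cat >> h.py <<'E'
def tool():
    s=robot.read_state(); return s,np.array(s["tool_pos"]),R.from_rotvec(s["orientation"])
def delta(target,yaw):
    "shift (mm) in present tool axes; twist to reach tool-down with tool y at yaw+90deg"
    s,p,r=tool()
    y=np.array([-np.sin(yaw),np.cos(yaw),0]);z=np.array([0,0,-1.]);
    if y@r.as_matrix()[:,1]<0:y=-y
    G=R.from_matrix(np.stack([np.cross(y,z),y,z],1))
    tw=r.inv()*G
    print("t",s["t"],"pos",p.round(4),"F",s["force"].round(2),"open",round(s["opening"],4))
    print("shift now-axes",(r.inv().apply(np.array(target)-p)*1000).round(1),"after-turn axes",(G.inv().apply(np.array(target)-p)*1000).round(1),"twist",tw.as_rotvec().round(3))
E
cat > m.py <<'E'
from h import *
t=np.load("top0.npz");W=t["W"];im=t["im"].astype(int)
# strip centre line from top-edge points
m=(W[...,2]>0.178)&(W[...,2]<0.192)&(im.max(-1)<90);m[:140]=0;m[182:]=0;m[:,:115]=0;m[:,215:]=0
P=W[m];c=P.mean(0);u,s,v=np.linalg.svd(P[:,:2]-c[:2]);d=v[0]*np.sign(v[0][1])
print("strip yaw deg",np.degrees(np.arctan2(-d[0],d[1])),"c",c,"width",np.ptp((P[:,:2]-c[:2])@v[1]),"z",np.percentile(P[:,2],[10,50,90]))
# base wood: z ~12mm rect / posts z~0.197
n=np.array([d[1],-d[0]])
m=(W[...,2]>0.19)&(W[...,2]<0.205)&(im.max(-1)<110);m[:135]=0;m[190:]=0;m[:,:90]=0;m[:,245:]=0
Q=W[m];a=(Q[:,:2]-c[:2])@d;b=(Q[:,:2]-c[:2])@n
h=a>0
for k in(h,~h):print("post",k.sum(),"along",np.percentile(a[k],[2,50,98]),"across",np.percentile(b[k],[2,50,98]))
E
python3 m.py; python3 -c "
from h import *
delta([.445,-.065,.17],np.radians(8.6))"
```

```text
strip yaw deg 11.186945991616714 c [0.63309965 0.2165727  0.18421002] width 0.01745315588875118 z [0.18153679 0.18443903 0.18664127]
post 50 along [0.12548104 0.17004774 0.17928205] across [-0.0080643  -0.0027201   0.00925974]
post 41 along [-0.17316028 -0.16641961 -0.13106283] across [-0.00958717 -0.00042858  0.00914211]
t 0.1 pos [0.2327 0.5525 0.2177] F [-0.06  0.44 -0.2 ] open 0.093
shift now-axes [-435.4 -486.5   48.4] after-turn axes [-117.5 -642.3   47.7] twist [-0.002 -0.001 -0.549]
```

```bash
python3 -m pendant '[{"translation":[0,0,0],"twist":[0,0,-0.14],"grip":1},{"translation":[0,0,0],"twist":[0,0,-0.14],"grip":1},{"translation":[0,0,0],"twist":[0,0,-0.14],"grip":1},{"translation":[0,0,0],"twist":[0,0,-0.13],"grip":1},{"translation":[-9,-48,0],"twist":[0,0,0],"grip":1},{"translation":[-9,-48,0],"twist":[0,0,0],"grip":1},{"translation":[-9,-48,0],"twist":[0,0,0],"grip":1},{"translation":[-9,-48,0],"twist":[0,0,0],"grip":1},{"translation":[-9,-48,0],"twist":[0,0,0],"grip":1},{"translation":[-9,-48,0],"twist":[0,0,0],"grip":1}]' && python3 -c "
from h import *
delta([.445,-.065,.17],np.radians(8.6))"
```

```text
t: 1.1
tool_pos: [0.3335, 0.2722, 0.2105]
orientation: [0.288, -3.119, 0.017]
force: [1.1, 0.5, 0.0]
opening: 0.093
t 1.1 pos [0.3335 0.2722 0.2105] F [1.12 0.48 0.05] open 0.093
shift now-axes [ -48.3 -351.5   43.6] after-turn axes [ -59.8 -350.1   40.5] twist [-0.01  -0.011  0.034]
```

```bash
python3 -m pendant '[{"translation":[-6,-48,3],"twist":[0,0,0.03],"grip":1},{"translation":[-8,-48,3],"twist":[0,0,0],"grip":1},{"translation":[-8,-48,3],"twist":[0,0,0],"grip":1},{"translation":[-8,-48,3],"twist":[0,0,0],"grip":1},{"translation":[-8,-48,3],"twist":[0,0,0],"grip":1},{"translation":[-8,-48,3],"twist":[0,0,0],"grip":1},{"translation":[-6,-40,3],"twist":[0,0,0],"grip":1},{"translation":[-6,-15,3],"twist":[0,0,0],"grip":1},{"translation":[0,0,0],"twist":[0,0,0],"grip":1},{"translation":[0,0,0],"twist":[0,0,0],"grip":1}]' && python3 - <<'E'
from h import *
delta([.445,-.065,.17],np.radians(8.6))
im,d,W=pts("wrist");np.savez("w1.npz",im=im,d=d,W=W);save("w1.png",im)
E
```

```text
t: 2.1
tool_pos: [0.4434, -0.0741, 0.1867]
orientation: [0.228, -3.123, 0.017]
force: [-0.4, 0.4, -0.4]
opening: 0.0928
t 2.1 pos [ 0.4434 -0.0741  0.1867] F [-0.35  0.41 -0.36] open 0.0928
shift now-axes [-3.   8.9 16.6] after-turn axes [-2.9  8.7 16.7] twist [-0.01  -0.011 -0.004]
```

View pics/w1.png

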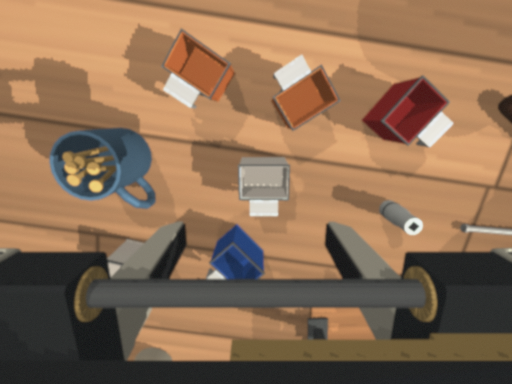

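Wrist view: the tin's rim is at about (264,178) with its bracket below at (264,207), pointing away from the robot. That is the right tin. Next I measure it from the rim's depth points.

```bash
python3 - <<'E'
from h import *
t=np.load("w1.npz");W=t["W"];im=t["im"].astype(int)
m=np.zeros((384,512),bool);m[145:225,228:300]=1
for lo,hi,l in((.05,.075,"tin+bracket"),):
    k=m&(W[...,2]>lo)&(W[...,2]<hi);P=W[k]
    r=cv2.minAreaRect((P[:,:2]*1000).astype(np.float32));print(l,k.sum(),r,np.median(P[:,2]))
    k1=k.copy();k1[:196]=0;k2=k&~k1
    for q in(k1,k2):
        P=W[q];print(q.sum(),cv2.minAreaRect((P[:,:2]*1000).astype(np.float32)),np.percentile(P[:,2],[5,50,95]))
E
```

```text
tin+bracket 1097 ((445.9274597167969, -64.87164306640625), (59.59181594848633, 56.811058044433594), 9.098944664001465) 0.06105783129848563
645 ((464.1019287109375, -62.453086853027344), (23.048450469970703, 55.70021438598633), 8.262225151062012) [0.05665394 0.06199892 0.06333398]
452 ((435.5879821777344, -66.51664733886719), (38.367706298828125, 56.96540069580078), 8.676650047302246) [0.05141816 0.06014037 0.06180249]
```

```bash
python3 -m pendant '[{"translation":[-2,5,10],"twist":[-0.01,-0.011,-0.01],"grip":1},{"translation":[-1,4,25],"twist":[0,0,0],"grip":1},{"translation":[0,0,25],"twist":[0,0,0],"grip":1},{"translation":[0,0,25],"twist":[0,0,0],"grip":1},{"translation":[0,0,20],"twist":[0,0,0],"grip":1},{"translation":[0,0,10],"twist":[0,0,0],"grip":1},{"translation":[0,0,0],"twist":[0,0,0],"grip":1},{"translation":[0,0,0],"twist":[0,0,0],"grip":1},{"translation":[0,0,0],"twist":[0,0,0],"grip":1},{"translation":[0,0,0],"twist":[0,0,0],"grip":1}]' && python3 - <<'E'
from h import *
delta([.4446,-.065,.022],np.radians(8.8))
E
```

```text
t: 3.15
tool_pos: [0.4455, -0.0532, 0.0684]
orientation: [-0.271, 3.121, 0.006]
force: [0.1, -0.2, 0.5]
opening: 0.093
t 3.15 pos [ 0.4455 -0.0532  0.0684] F [ 0.15 -0.16  0.51] open 0.093
shift now-axes [  3.3 -11.6  46.3] after-turn axes [  2.7 -11.5  46.4] twist [0.003 0.009 0.02 ]
```

```bash
python3 -m pendant '[{"translation":[2.5,-11.5,0],"twist":[0.003,0.009,0.02],"grip":1},{"translation":[0,0,0],"twist":[0,0,0],"grip":1},{"translation":[0,0,15],"twist":[0,0,0],"grip":1},{"translation":[0,0,15],"twist":[0,0,0],"grip":1},{"translation":[0,0,12],"twist":[0,0,0],"grip":1},{"translation":[0,0,0],"twist":[0,0,0],"grip":1},{"translation":[0,0,0],"twist":[0,0,0],"grip":1},{"translation":[0,0,0],"twist":[0,0,0],"grip":1},{"translation":[0,0,0],"twist":[0,0,0],"grip":1},{"translation":[0,0,0],"twist":[0,0,0],"grip":1}]' && python3 - <<'E'
from h import *
delta([.4446,-.065,.022],np.radians(8.8))
E
```

```text
t: 4.15
tool_pos: [0.4496, -0.069, 0.0304]
orientation: [-0.232, 3.125, -0.005]
force: [-0.3, 0.8, 0.7]
opening: 0.0932
t 4.15 pos [ 0.4496 -0.069   0.0304] F [-0.33  0.8   0.7 ] open 0.0932
shift now-axes [4.5 4.7 8.4] after-turn axes [4.4 4.7 8.4] twist [-0.004  0.007 -0.005]
```

```bash
python3 -m pendant '[{"translation":[4,4,5],"twist":[-0.004,0.007,-0.005],"grip":1},{"translation":[0,0,3],"twist":[0,0,0],"grip":1},{"translation":[0,0,0],"twist":[0,0,0],"grip":0.5},{"translation":[0,0,0],"twist":[0,0,0],"grip":-0.2},{"translation":[0,0,0],"twist":[0,0,0],"grip":-1},{"translation":[0,0,0],"twist":[0,0,0],"grip":-1},{"translation":[0,0,0],"twist":[0,0,0],"grip":-1},{"translation":[0,0,0],"twist":[0,0,0],"grip":-1},{"translation":[0,0,0],"twist":[0,0,0],"grip":-1},{"translation":[0,0,0],"twist":[0,0,0],"grip":-1}]' 45 && python3 - <<'E'
from h import *
delta([.4446,-.065,.022],np.radians(8.8))
E
```

```text
t: 5.15
tool_pos: [0.4453, -0.0653, 0.0223]
orientation: [-0.241, 3.131, 0.0]
force: [0.6, 0.1, -0.4]
opening: 0.0558
t 5.15 pos [ 0.4453 -0.0653  0.0223] F [ 0.62  0.05 -0.4 ] open 0.0558
shift now-axes [0.6 0.4 0.3] after-turn axes [0.6 0.4 0.3] twist [-0.     0.001  0.   ]
```

```bash
python3 -m pendant '[{"translation":[0,0,-10],"twist":[0,0,0],"grip":-1},{"translation":[0,0,-25],"twist":[0,0,0],"grip":-1},{"translation":[0,0,-35],"twist":[0,0,0],"grip":-1},{"translation":[0,0,-35],"twist":[0,0,0],"grip":-1},{"translation":[0,0,-35],"twist":[0,0,0],"grip":-1},{"translation":[0,0,-35],"twist":[0,0,0],"grip":-1},{"translation":[0,0,-35],"twist":[0,0,0],"grip":-1},{"translation":[0,0,-30],"twist":[0,0,0],"grip":-1},{"translation":[0,0,-15],"twist":[0,0,0],"grip":-1},{"translation":[0,0,0],"twist":[0,0,0],"grip":-1}]' && python3 - <<'E'
from h import *
delta([.554,.203,.24],np.radians(11.2))
E
```

```text
t: 6.15
tool_pos: [0.4418, -0.0645, 0.2922]
orientation: [0.241, -3.132, -0.001]
force: [0.1, -0.1, -1.4]
opening: 0.0558
t 6.15 pos [ 0.4418 -0.0645  0.2922] F [ 0.11 -0.11 -1.39] open 0.0558
shift now-axes [-151.9  247.1   52.3] after-turn axes [-162.   240.6   52.2] twist [ 0.001 -0.001 -0.042]
```

```bash
python3 -m pendant '[{"translation":[-10,15,5],"twist":[0,0,-0.02],"grip":-1},{"translation":[-20,30,6],"twist":[0,0,-0.02],"grip":-1},{"translation":[-24,36,6],"twist":[0,0,0],"grip":-1},{"translation":[-24,36,6],"twist":[0,0,0],"grip":-1},{"translation":[-24,36,6],"twist":[0,0,0],"grip":-1},{"translation":[-20,30,6],"twist":[0,0,0],"grip":-1},{"translation":[-12,15,3],"twist":[0,0,0],"grip":-1},{"translation":[-5,8,0],"twist":[0,0,0],"grip":-1},{"translation":[0,0,0],"twist":[0,0,0],"grip":-1},{"translation":[0,0,0],"twist":[0,0,0],"grip":-1}]' && python3 - <<'E'
from h import *
delta([.554,.203,.24],np.radians(11.2))
im,d,W=pts("wrist");np.savez("w2.npz",im=im,d=d,W=W)
im2,d,W=pts("side");np.savez("s2.npz",im=im2,d=d,W=W)
save("w2.png",np.vstack([cv2.resize(im,(448,336)),cv2.resize(im2[150:384,150:330],(448,264))[:, :]]))
E
```

```text
t: 7.15
tool_pos: [0.5379, 0.1704, 0.2443]
orientation: [0.3, -3.116, 0.005]
force: [-0.2, -0.4, -0.8]
opening: 0.0555
t 7.15 pos [0.5379 0.1704 0.2443] F [-0.19 -0.38 -0.78] open 0.0555
shift now-axes [-22.  29.   4.] after-turn axes [-22.1  28.9   4.3] twist [-0.002 -0.011 -0.003]
```

View pics/w2.png

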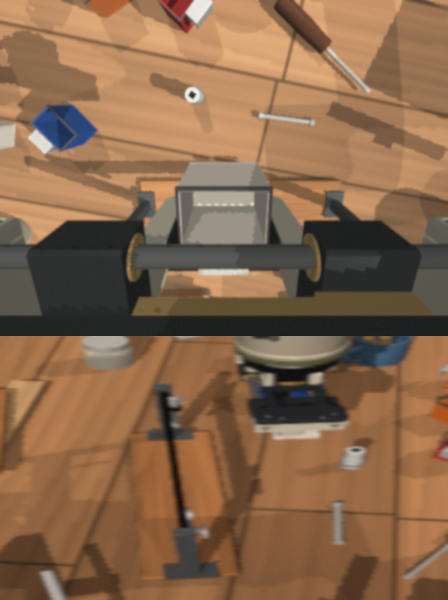

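Wrist view: the tin is held squarely. Side crop: the bracket is above and in front of the rack, and the strip is clear. I'll cross-check the strip line from the side camera.

```bash
python3 - <<'E'
from h import *
n=np.array([np.cos(np.radians(11.2)),np.sin(np.radians(11.2))]);dd=np.array([-n[1],n[0]]);c=np.array([.6335,.2185])
for f in("s2.npz","side0.npz","top0.npz"):
    t=np.load(f);W=t["W"];im=t["im"].astype(int)
    a=(W[...,:2]-c)@dd;b=(W[...,:2]-c)@n
    m=(abs(a)<.1)&(abs(b)<.02)&(W[...,2]>.14)&(W[...,2]<.2)&(im.max(-1)<110)
    z=W[m][:,2];top=np.percentile(z,97);k=m&(W[...,2]>.181)
    P=W[k];A=(P[:,:2]-c)@dd;B=(P[:,:2]-c)@n
    print(f,m.sum(),k.sum(),"ztop",np.percentile(z,[50,80,97]).round(4),"across",np.percentile(B,[3,25,50,75,97]).round(4),"slope",np.polyfit(A,B,1).round(4))
    lo=m&(W[...,2]<.178);print(" face across",np.percentile(b[lo],[10,50,90]).round(4))
    q=(abs(abs(a)-.17)<.03)&(abs(b)<.03)&(W[...,2]>.15)&(W[...,2]<.21);
    for s in(1,-1):
        g=q&(a*s>0);print(" post",s,np.percentile(a[g],[3,50,97]).round(4),np.percentile(b[g],[3,50,97]).round(4))
# held tin in top camera not seen; wrist rim of tin
t=np.load("w2.npz");W=t["W"];s,p,r=tool()
m=np.zeros((384,512),bool);m[180:330,195:315]=1
L=r.inv().apply((W.reshape(-1,3)-p)).reshape(W.shape)
# front wall
k=m&(abs(L[...,1])<.025)&(L[...,2]>-.04)&(L[...,2]<.03)
print("tool x of front wall",np.percentile(L[k][:,0],[1,50,80,95,99]).round(4), "y",)
E
```

```text
s2.npz 252 251 ztop [0.1853 0.1867 0.1884] across [-0.0033 -0.0016  0.0002  0.0021  0.0039] slope [-0.0022  0.0002]Traceback (most recent call last):
  File "<stdin>", line 10, in <module>
    return _quantile_unchecked(
        a, q, axis, out, overwrite_input, method, keepdims, weights)
    return _ureduce(a,
                    func=_quantile_ureduce_func,
    ...<5 lines>...
                    overwrite_input=overwrite_input,
                    method=method)
    r = func(a, **kwargs)
    result = _quantile(arr,
                       quantiles=q,
    ...<2 lines>...
                       out=out,
                       weights=wgt)
    slices_having_nans = np.isnan(arr[-1, ...])
                                  ~~~^^^^^^^^^
IndexError: index -1 is out of bounds for axis 0 with size 0
```

Both cameras agree on the strip to within 0.3 mm, centred on (0.6335, 0.2185) with its top at about 0.1855. Next I go above the hanging place at TCP z 0.20, with the bridge still 50 mm above the strip top.

```bash
python3 -m pendant '[{"translation":[-12,10,0],"twist":[-0.002,-0.011,-0.003],"grip":-1},{"translation":[-14,8,0],"twist":[0,0,0],"grip":-1},{"translation":[-14,5,2],"twist":[0,0,0],"grip":-1},{"translation":[-14,3,5],"twist":[0,0,0],"grip":-1},{"translation":[-12,2,6],"twist":[0,0,0],"grip":-1},{"translation":[-6,0,6],"twist":[0,0,0],"grip":-1},{"translation":[-4,0,5],"twist":[0,0,0],"grip":-1},{"translation":[0,0,0],"twist":[0,0,0],"grip":-1},{"translation":[0,0,0],"twist":[0,0,0],"grip":-1},{"translation":[0,0,0],"twist":[0,0,0],"grip":-1}]' && python3 - <<'E'
from h import *
delta([.6136,.2146,.20],np.radians(11.2))
E
```

```text
t: 8.25
tool_pos: [0.6142, 0.2115, 0.2241]
orientation: [-0.292, 3.116, 0.004]
force: [-0.3, 1.5, -2.0]
opening: 0.056
t 8.25 pos [0.6142 0.2115 0.2241] F [-0.28  1.45 -1.98] open 0.056
shift now-axes [ 0.3  3.1 24.1] after-turn axes [-0.   3.1 24.1] twist [ 0.002  0.012 -0.009]
```

```bash
python3 -m pendant '[{"translation":[0,3,8],"twist":[0.002,0.012,-0.009],"grip":-1},{"translation":[0,0,10],"twist":[0,0,0],"grip":-1},{"translation":[0,0,10],"twist":[0,0,0],"grip":-1},{"translation":[0,0,8],"twist":[0,0,0],"grip":-1},{"translation":[0,0,3],"twist":[0,0,0],"grip":-1},{"translation":[0,0,0],"twist":[0,0,0],"grip":-1},{"translation":[0,0,0],"twist":[0,0,0],"grip":-1},{"translation":[0,0,0],"twist":[0,0,0],"grip":-1},{"translation":[0,0,0],"twist":[0,0,0],"grip":-1},{"translation":[0,0,0],"twist":[0,0,0],"grip":-1}]' && python3 - <<'E'
from h import *
delta([.6136,.2146,.178],np.radians(11.2))
im,d,W=pts("side")
save("s3.png",cv2.resize(im[170:384,130:310],(540,642))[:600])
E
```

```text
t: 9.25
tool_pos: [0.6131, 0.2147, 0.1824]
orientation: [0.308, -3.126, 0.001]
force: [0.2, -0.1, -1.6]
opening: 0.0558
t 9.25 pos [0.6131 0.2147 0.1824] F [ 0.24 -0.14 -1.57] open 0.0558
shift now-axes [-0.5 -0.2  4.4] after-turn axes [-0.5 -0.2  4.4] twist [-0.001 -0.001  0.001]
```

View pics/s3.png

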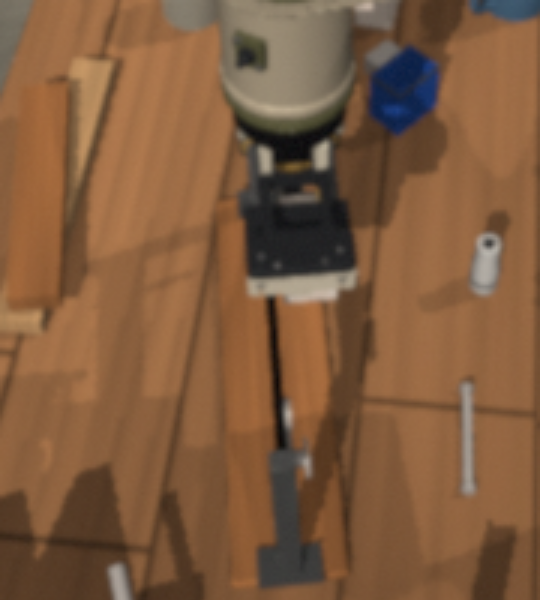

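Side crop: the tin (320,293) is on the robot's side of the strip (275,330). The leg is hidden, so I go on by feel.

```bash
python3 -m pendant '[{"translation":[0,0,3],"twist":[0,0,0],"grip":-1},{"translation":[0,0,3],"twist":[0,0,0],"grip":-1},{"translation":[0,0,3],"twist":[0,0,0],"grip":-1},{"translation":[0,0,3],"twist":[0,0,0],"grip":-1},{"translation":[0,0,3],"twist":[0,0,0],"grip":-1},{"translation":[0,0,2],"twist":[0,0,0],"grip":-1},{"translation":[0,0,0],"twist":[0,0,0],"grip":-1},{"translation":[0,0,0],"twist":[0,0,0],"grip":-1},{"translation":[0,0,0],"twist":[0,0,0],"grip":-1},{"translation":[0,0,0],"twist":[0,0,0],"grip":-1}]' && python3 - <<'E'
from h import *
delta([.6136,.2146,.155],np.radians(11.2))
E
```

```text
t: 10.3
tool_pos: [0.6132, 0.2146, 0.1639]
orientation: [0.308, -3.126, 0.001]
force: [1.2, 0.2, -1.0]
opening: 0.0557
t 10.3 pos [0.6132 0.2146 0.1639] F [ 1.17  0.21 -1.03] open 0.0557
shift now-axes [-0.4 -0.1  8.9] after-turn axes [-0.4 -0.1  8.9] twist [-0.001 -0.     0.001]
```

```bash
python3 -m pendant '[{"translation":[0,0,2],"twist":[0,0,0],"grip":-1},{"translation":[0,0,2],"twist":[0,0,0],"grip":-1},{"translation":[0,0,2],"twist":[0,0,0],"grip":-1},{"translation":[0,0,2],"twist":[0,0,0],"grip":-1},{"translation":[0,0,1],"twist":[0,0,0],"grip":-1},{"translation":[0,0,0],"twist":[0,0,0],"grip":-1},{"translation":[0,0,0],"twist":[0,0,0],"grip":-1},{"translation":[0,0,0],"twist":[0,0,0],"grip":-1},{"translation":[0,0,0],"twist":[0,0,0],"grip":-1},{"translation":[0,0,0],"twist":[0,0,0],"grip":-1}]' && python3 - <<'E'
from h import *
delta([.6136,.2146,.149],np.radians(11.2))
E
```

```text
t: 11.3
tool_pos: [0.6134, 0.2147, 0.1545]
orientation: [-0.308, 3.126, -0.001]
force: [0.3, 0.5, -1.0]
opening: 0.0557
t 11.3 pos [0.6134 0.2147 0.1545] F [ 0.34  0.48 -1.  ] open 0.0557
shift now-axes [-0.2 -0.1  5.5] after-turn axes [-0.2 -0.1  5.5] twist [-0.001  0.     0.001]
```

```bash
python3 -m pendant '[{"translation":[0,0,1],"twist":[0,0,0],"grip":-1},{"translation":[0,0,1],"twist":[0,0,0],"grip":-1},{"translation":[0,0,0.6],"twist":[0,0,0],"grip":-1},{"translation":[0,0,0.5],"twist":[0,0,0],"grip":-1},{"translation":[0,0,0],"twist":[0,0,0],"grip":-1},{"translation":[0,0,0],"twist":[0,0,0],"grip":-1},{"translation":[0,0,0],"twist":[0,0,0],"grip":-1},{"translation":[0,0,0],"twist":[0,0,0],"grip":-1},{"translation":[0,0,0],"twist":[0,0,0],"grip":-1},{"translation":[0,0,0],"twist":[0,0,0],"grip":-1}]' 60 && python3 - <<'E'
from h import *
delta([.6136,.2146,.149],np.radians(11.2))
E
```

```text
t: 12.3
tool_pos: [0.6134, 0.2147, 0.1512]
orientation: [-0.308, 3.126, -0.001]
force: [-0.1, 0.4, -1.4]
opening: 0.056
t 12.3 pos [0.6134 0.2147 0.1512] F [-0.07  0.43 -1.4 ] open 0.056
shift now-axes [-0.2 -0.2  2.2] after-turn axes [-0.2 -0.2  2.2] twist [-0.001  0.     0.001]
```

```bash
python3 -m pendant '[{"translation":[0,0,0.5],"twist":[0,0,0],"grip":-1},{"translation":[0,0,0.5],"twist":[0,0,0],"grip":-1},{"translation":[0,0,0.5],"twist":[0,0,0],"grip":-1},{"translation":[0,0,0],"twist":[0,0,0],"grip":-1},{"translation":[0,0,0],"twist":[0,0,0],"grip":-1},{"translation":[0,0,0],"twist":[0,0,0],"grip":-1},{"translation":[0,0,0],"twist":[0,0,0],"grip":-1},{"translation":[0,0,0],"twist":[0,0,0],"grip":-1},{"translation":[0,0,0],"twist":[0,0,0],"grip":-1},{"translation":[0,0,0],"twist":[0,0,0],"grip":-1}]' && python3 - <<'E'
from h import *
delta([.6136,.2146,.149],np.radians(11.2))
E
```

```text
t: 13.3
tool_pos: [0.6135, 0.2147, 0.1497]
orientation: [-0.308, 3.126, -0.001]
force: [0.2, -0.3, -1.4]
opening: 0.0557
t 13.3 pos [0.6135 0.2147 0.1497] F [ 0.22 -0.34 -1.44] open 0.0557
shift now-axes [-0.1 -0.1  0.7] after-turn axes [-0.1 -0.1  0.7] twist [-0.001  0.001  0.001]
```

```bash
python3 -m pendant '[{"translation":[0,0,0.5],"twist":[0,0,0],"grip":-1},{"translation":[0,0,0.5],"twist":[0,0,0],"grip":-1},{"translation":[0,0,0.5],"twist":[0,0,0],"grip":-1},{"translation":[0,0,0],"twist":[0,0,0],"grip":-1},{"translation":[0,0,0],"twist":[0,0,0],"grip":-1},{"translation":[0,0,0],"twist":[0,0,0],"grip":-1},{"translation":[0,0,0],"twist":[0,0,0],"grip":-1},{"translation":[0,0,0],"twist":[0,0,0],"grip":-1},{"translation":[0,0,0],"twist":[0,0,0],"grip":-1},{"translation":[0,0,0],"twist":[0,0,0],"grip":-1}]' && python3 - <<'E'
from h import *
delta([.6136,.2146,.149],np.radians(11.2))
E
```

```text
t: 14.3
tool_pos: [0.6139, 0.2148, 0.1496]
orientation: [-0.308, 3.124, -0.0]
force: [-2.4, -0.2, 1.6]
opening: 0.0556
t 14.3 pos [0.6139 0.2148 0.1496] F [-2.45 -0.24  1.57] open 0.0556
shift now-axes [ 0.3 -0.2  0.6] after-turn axes [ 0.3 -0.2  0.6] twist [-0.     0.002  0.001]
```

```bash
python3 -m pendant '[{"translation":[0,0,0.5],"twist":[0,0,0],"grip":-1},{"translation":[0,0,0],"twist":[0,0,0],"grip":-1},{"translation":[0,0,0],"twist":[0,0,0],"grip":-1},{"translation":[0,0,0],"twist":[0,0,0],"grip":-1},{"translation":[0,0,0],"twist":[0,0,0],"grip":-1},{"translation":[0,0,0],"twist":[0,0,0],"grip":-1},{"translation":[0,0,0],"twist":[0,0,0],"grip":-1},{"translation":[0,0,0],"twist":[0,0,0],"grip":-1},{"translation":[0,0,0],"twist":[0,0,0],"grip":-1},{"translation":[0,0,0],"twist":[0,0,0],"grip":-1}]' && python3 - <<'E'
from h import *
delta([.6136,.2146,.149],np.radians(11.2));print(robot.read_state()["wrist_torque"])
E
```

```text
t: 15.3
tool_pos: [0.6139, 0.2149, 0.1496]
orientation: [-0.308, 3.124, -0.0]
force: [-0.8, -0.2, 2.7]
opening: 0.0557
t 15.3 pos [0.6139 0.2149 0.1496] F [-0.83 -0.16  2.66] open 0.0557
shift now-axes [ 0.4 -0.2  0.6] after-turn axes [ 0.4 -0.2  0.6] twist [-0.     0.002  0.001]
[0.0621087  0.24198522 0.00034811]
```

```bash
python3 -m pendant '[{"translation":[0,0,0.5],"twist":[0,0,0],"grip":-1},{"translation":[0,0,0.5],"twist":[0,0,0],"grip":-1},{"translation":[0,0,0],"twist":[0,0,0],"grip":-1},{"translation":[0,0,0],"twist":[0,0,0],"grip":-1},{"translation":[0,0,0],"twist":[0,0,0],"grip":-1},{"translation":[0,0,0],"twist":[0,0,0],"grip":-1},{"translation":[0,0,0],"twist":[0,0,0],"grip":-1},{"translation":[0,0,0],"twist":[0,0,0],"grip":-1},{"translation":[0,0,0],"twist":[0,0,0],"grip":-1},{"translation":[0,0,0],"twist":[0,0,0],"grip":-1}]' && python3 - <<'E'
from h import *
delta([.6136,.2146,.149],np.radians(11.2));print(robot.read_state()["wrist_torque"])
E
```

```text
t: 16.3
tool_pos: [0.614, 0.2149, 0.1496]
orientation: [-0.308, 3.124, -0.0]
force: [-2.4, -0.8, 2.6]
opening: 0.0561
t 16.3 pos [0.614  0.2149 0.1496] F [-2.36 -0.85  2.58] open 0.0561
shift now-axes [ 0.5 -0.2  0.6] after-turn axes [ 0.5 -0.2  0.6] twist [-0.     0.003  0.001]
[-0.02236771  0.24923063 -0.09304138]
```

```bash
python3 -m pendant '[{"translation":[0,0,0.6],"twist":[0,0,0],"grip":-1},{"translation":[0,0,0.6],"twist":[0,0,0],"grip":-1},{"translation":[0,0,0.6],"twist":[0,0,0],"grip":-1},{"translation":[0,0,0.6],"twist":[0,0,0],"grip":-1},{"translation":[0,0,0.6],"twist":[0,0,0],"grip":-1},{"translation":[0,0,0.6],"twist":[0,0,0],"grip":-1},{"translation":[0,0,0.6],"twist":[0,0,0],"grip":-1},{"translation":[0,0,0.6],"twist":[0,0,0],"grip":-1},{"translation":[0,0,0.6],"twist":[0,0,0],"grip":-1},{"translation":[0,0,0.6],"twist":[0,0,0],"grip":-1}]' && python3 - <<'E'
from h import *
delta([.6136,.2146,.149],np.radians(11.2));print(robot.read_state()["wrist_torque"])
E
```

```text
t: 17.3
tool_pos: [0.6141, 0.2149, 0.1495]
orientation: [-0.308, 3.121, -0.0]
force: [-4.4, -0.2, 6.1]
opening: 0.0557
t 17.3 pos [0.6141 0.2149 0.1495] F [-4.39 -0.23  6.11] open 0.0557
shift now-axes [ 0.6 -0.2  0.5] after-turn axes [ 0.6 -0.2  0.5] twist [-0.001  0.005  0.001]
[-0.07034383  0.51594365  0.02633397]
```

```bash
python3 -m pendant '[{"translation":[0,0,0.6],"twist":[0,0,0],"grip":-1},{"translation":[0,0,0.6],"twist":[0,0,0],"grip":-1},{"translation":[0,0,0.6],"twist":[0,0,0],"grip":-1},{"translation":[0,0,0.6],"twist":[0,0,0],"grip":-1},{"translation":[0,0,0.6],"twist":[0,0,0],"grip":-1},{"translation":[0,0,0.6],"twist":[0,0,0],"grip":-1},{"translation":[0,0,0.6],"twist":[0,0,0],"grip":-1},{"translation":[0,0,0.6],"twist":[0,0,0],"grip":-1},{"translation":[0,0,0.6],"twist":[0,0,0],"grip":-1},{"translation":[0,0,0.6],"twist":[0,0,0],"grip":-1}]' && python3 - <<'E'
from h import *
delta([.6136,.2146,.149],np.radians(11.2));print(robot.read_state()["wrist_torque"])
E
```

```text
t: 18.3
tool_pos: [0.6142, 0.2149, 0.1495]
orientation: [-0.308, 3.119, -0.0]
force: [-4.0, -1.2, 5.6]
opening: 0.0554
t 18.3 pos [0.6142 0.2149 0.1495] F [-3.95 -1.2   5.56] open 0.0554
shift now-axes [ 0.7 -0.2  0.5] after-turn axes [ 0.7 -0.2  0.5] twist [-0.001  0.007  0.001]
[-0.14037298  0.5221303  -0.0137824 ]
```

Held: fz is about 7 N above the free-hanging value for over a second, with no movement. Now I relax the pull and undo the small sideways load before opening.

```bash
python3 -m pendant '[{"translation":[0,0,0],"twist":[0,0,0],"grip":-1},{"translation":[0.3,0,-0.2],"twist":[0,0.003,0],"grip":-1},{"translation":[0.3,0,-0.2],"twist":[0,0.003,0],"grip":-1},{"translation":[0,0,0],"twist":[0,0,0],"grip":-1},{"translation":[0,0,0],"twist":[0,0,0],"grip":-1},{"translation":[0,0,0],"twist":[0,0,0],"grip":-1},{"translation":[0,0,0],"twist":[0,0,0],"grip":-1},{"translation":[0,0,0],"twist":[0,0,0],"grip":-1},{"translation":[0,0,0],"twist":[0,0,0],"grip":-1},{"translation":[0,0,0],"twist":[0,0,0],"grip":-1}]' && python3 - <<'E'
from h import *
delta([.6136,.2146,.149],np.radians(11.2));print(robot.read_state()["wrist_torque"])
E
```

```text
t: 19.3
tool_pos: [0.6139, 0.2149, 0.1496]
orientation: [-0.309, 3.125, -0.001]
force: [-0.5, -0.7, 1.4]
opening: 0.0555
t 19.3 pos [0.6139 0.2149 0.1496] F [-0.52 -0.74  1.38] open 0.0555
shift now-axes [ 0.4 -0.2  0.6] after-turn axes [ 0.4 -0.2  0.6] twist [-0.001  0.002  0.001]
[-0.00348612  0.10286053 -0.03361351]
```

```bash
python3 -m pendant '[{"translation":[0,0,0],"twist":[0,0,0],"grip":-1},{"translation":[0,0,0],"twist":[0,0,0],"grip":-1},{"translation":[0,0,0],"twist":[0,0,0],"grip":-1},{"translation":[0,0,0],"twist":[0,0,0],"grip":0.22},{"translation":[0,0,0],"twist":[0,0,0],"grip":0.28},{"translation":[0,0,0],"twist":[0,0,0],"grip":0.35},{"translation":[0,0,0],"twist":[0,0,0],"grip":0.5},{"translation":[0,0,0],"twist":[0,0,0],"grip":0.6},{"translation":[0,0,0],"twist":[0,0,0],"grip":0.7},{"translation":[0,0,0],"twist":[0,0,0],"grip":0.7}]' 8 && python3 - <<'E'
from h import *
delta([.6136,.2146,.149],np.radians(11.2))
im,d,W=pts("wrist");save("w4.png",im)
E
```

```text
t: 20.3
tool_pos: [0.6136, 0.2148, 0.1484]
orientation: [-0.309, 3.126, -0.001]
force: [0.2, -1.0, 0.1]
opening: 0.0786
t 20.3 pos [0.6136 0.2148 0.1484] F [ 0.21 -0.98  0.14] open 0.0786
shift now-axes [-0.  -0.2 -0.6] after-turn axes [-0.  -0.2 -0.6] twist [-0.001  0.     0.001]
```

View pics/w4.png

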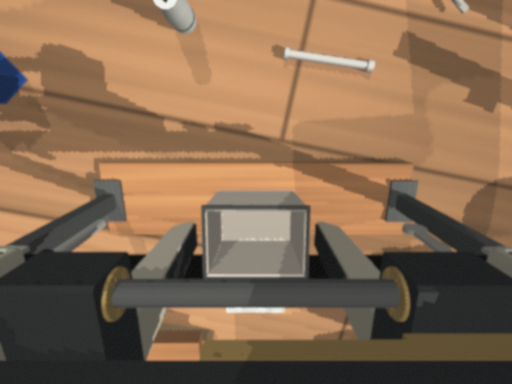

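Wrist view: the tin (255,240) hangs upright between the open fingers, with gaps on both sides. Retreat straight up, then look again.

```bash
python3 -m pendant '[{"translation":[0,0,0],"twist":[0,0,0],"grip":0.9},{"translation":[0,0,-4],"twist":[0,0,0],"grip":0.9},{"translation":[0,0,-10],"twist":[0,0,0],"grip":0.9},{"translation":[0,0,-15],"twist":[0,0,0],"grip":0.9},{"translation":[0,0,-20],"twist":[0,0,0],"grip":0.9},{"translation":[0,0,-25],"twist":[0,0,0],"grip":0.9},{"translation":[0,0,-30],"twist":[0,0,0],"grip":0.9},{"translation":[0,0,-30],"twist":[0,0,0],"grip":0.9},{"translation":[10,0,-15],"twist":[0,0,0],"grip":0.9},{"translation":[20,0,0],"twist":[0,0,0],"grip":0.9}]' && python3 -m pendant '[{"translation":[30,0,0],"twist":[0,0,0],"grip":0.9},{"translation":[40,0,0],"twist":[0,0,0],"grip":0.9},{"translation":[40,0,0],"twist":[0,0,0],"grip":0.9},{"translation":[40,0,0],"twist":[0,0,0],"grip":0.9},{"translation":[20,0,0],"twist":[0,0,0],"grip":0.9},{"translation":[0,0,0],"twist":[0,0,0],"grip":0.9},{"translation":[0,0,0],"twist":[0,0,0],"grip":0.9},{"translation":[0,0,0],"twist":[0,0,0],"grip":0.9},{"translation":[0,0,0],"twist":[0,0,0],"grip":0.9},{"translation":[0,0,0],"twist":[0,0,0],"grip":0.9}]' && python3 - <<'E'
from h import *
im,d,W=pts("side");a=cv2.resize(im[170:384,130:310],(400,476))
im2,d2,W2=pts("top");b=cv2.resize(im2[130:230,90:250],(400,250));b=np.vstack([b,np.zeros((226,400,3),np.uint8)])
save("f.png",np.hstack([a,b]))
n=np.array([np.cos(np.radians(11.2)),np.sin(np.radians(11.2))]);dd=np.array([-n[1],n[0]]);c=np.array([.6335,.2185])
for w in(W,W2):
    A=(w[...,:2]-c)@dd;B=(w[...,:2]-c)@n
    m=(abs(A)<.08)&(B>-.06)&(B<.02)&(w[...,2]>.178)&(w[...,2]<.2)&((B<-.006)|(w[...,2]>.1875))
    if m.any():print(m.sum(),"along",np.percentile(A[m],[3,97]).round(4),"across",np.percentile(B[m],[3,97]).round(4),"z",np.percentile(w[m][:,2],[3,50,97]).round(4), cv2.minAreaRect((np.stack([A[m],B[m]],1)*1000).astype(np.float32)))
E
```

```text
t: 21.35
tool_pos: [0.5842, 0.2088, 0.3116]
orientation: [-0.308, 3.121, -0.0]
force: [-0.4, -0.2, -0.2]
opening: 0.0882
t: 22.35
tool_pos: [0.4091, 0.1739, 0.3147]
orientation: [-0.307, 3.112, 0.003]
force: [0.4, 1.3, -1.0]
opening: 0.0883
241 along [-0.0291  0.0284] across [-0.0505  0.0059] z [0.1796 0.1867 0.1915] ((10.789848327636719, -22.227901458740234), (123.73058319091797, 58.04964828491211), 2.9991490840911865)
181 along [-0.0268  0.0337] across [-0.0516  0.005 ] z [0.1794 0.1865 0.1918] ((8.832473754882812, -22.82703399658203), (137.77606201171875, 58.328182220458984), 0.13151933252811432)
```

View pics/f.png

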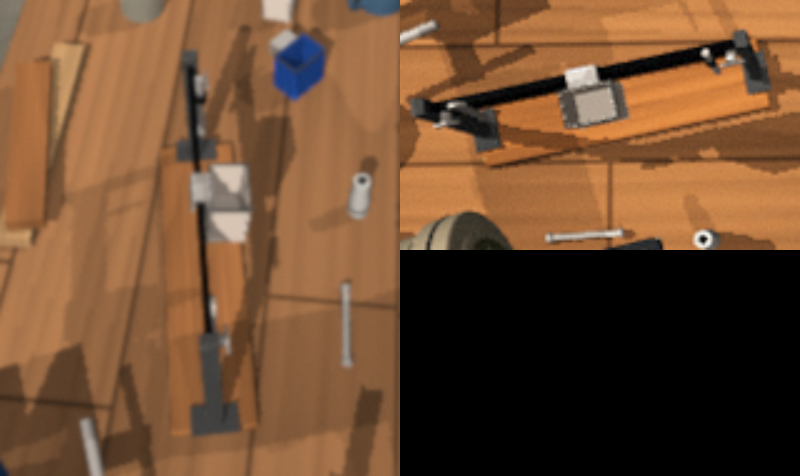

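The tin hangs from its bracket over the middle of the strip, square, with the tin on the robot's side. Bystanders in view look unmoved. Handing in.

```bash
python3 -c "
from plant import robot
print(robot.close_job())"
```

```text
the job is handed in; nothing more can be done
None
```

The bracketed tin hangs over the middle of the strip on the robot's side, and the job was handed in at about 22 s of the 51 s. The hand-in reports no verdict.

- **Lift and fit:** I gripped the bracketed white tin across its width and moved it over the strip. Lowering it by feel met contact at TCP z 0.1496 m, which puts the strip's top at about 0.185 m; the cameras gave 0.1855 m.
- **Tug:** I held a downward pull for about 2 s. The wrist force rose 7 to 7.5 N above its free-hanging value at both readings. These readings come only at the end of each second, and a sideways load of about 4 N was present as well. I relaxed both before opening the fingers.
- **Last checks:** In the top and side views the tin is centred within about 4 mm of the strip's middle. The bracket top is at about 0.19 m, and the tin looks upright and square. The fitted angle, 0 to 3° off square, includes other points along the rack, so it is only rough.
- **Not measured:** The robot stands clear at TCP z 0.31 m. The bystanders I could see looked unmoved, but I did not measure them again, and those outside the last crops were not looked at.

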